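# Weigh the seed sample from behind the stock jars

## Robot

A 7-joint arm with a two-finger parallel gripper is mounted at the origin on the work surface. World frame = base frame: x ahead of the robot, y to its left, z up, the work surface at z = 0. Lengths are in m, angles in degrees, forces in N, time in s.
With the tool pointing down it reaches from about 0.35 to 0.9 m from the base axis. Payload 7.2 kg.
Tool frame: the origin (TCP) lies on the centre line of the jaws, within the pads' length; the fingertips stand 19 mm ahead of it and the grasp point (between the pads) is the TCP; z points along the fingers, y is the line along which they close (so a half turn about z gives the same grasp; the last joint's range is limited). The gripper opens to 88 mm and grips with 3 to 60 N. Pads are 20 mm wide; open, the fingers measure 115 mm over their backs; the gripper's body (75 mm by 178 mm) begins 61 mm behind the grasp point.
Start: joints at [-3.908, 23.554, -0.728, 91.456, 0.321, 64.991, -4.71], TCP at [0.625, -0, 0.242] pointing down, gripper open.
Joint ranges: [-169.25, 169.25], [-16.82, 113.86], [-84.01, 82.57], [7.8, 145.47], [-59.2, 239.2], [7.22, 106.19], [-163.78, 163.78]. Speed limits (degrees/s): [136.94, 136.94, 172.46, 172.46, 180, 180, 180].

## Interface

Orientations are given as [roll, pitch, yaw] about the fixed x, y, z axes, in that order (R = Rz(yaw) Ry(pitch) Rx(roll)).
In Python, from bench import status, snapshot, get_calibration, ticket gives the robot as it stands.
- The arm moves only by the tool drive_tool, never from a script. Its argument "commands" is a list of rows, each a list of 5 numbers: the opening, from -1 (shut) to 1 (fully open), so that 0 is half open, then the shift along the tool's x, y, z in m, then the turn about the tool's z in rad. A call has 1 to 20 rows; each row is the pose to reach, as a shift and turn from the pose commanded when the call began, along the tool's axes at that moment; what a row does not reach only later rows make up. A row lasts 1/12 s, in which the tool goes at most 41.7 mm and 7.16 degrees, less where a joint would pass 70% of its speed; a pose out of reach is approached as far as the arm can. A call with a gripper value outside its range is refused whole. The fingers move at their own pace and stop on an object; "squeeze" is the grip in N (left out, the last holds). Time passes only in rows, so rows that repeat a pose let the fingers close. It gives the time, the measured TCP pose, the force, the opening and the grip force at its end, in the units of the state.
- status.state(): the state, without advancing time (a new reading comes with each control period).
- snapshot(name): name is "scene" or "side" or "wrist"; returns (picture, depth): 400x640x3 uint8, blue, green, red; 400x640 float32, m along the optical axis (not along the pixel's ray), 0 where there is no reading.
- get_calibration(name): a dict with "intrinsics" (3x3 intrinsics, pixels), "D" ([k1, k2, p1, p2, k3] as OpenCV has them; the pictures are not rectified), "rvec" (rotation vector, rad) and "tvec" (3), from world to camera coordinates, as OpenCV has them. Camera axes: x right, y down, z forward; pixel columns grow to the right and rows downward; lengths in m; the calibration is good to about 2 mm. A picture is of the moment at which its call begins: read the wrist's pose just before it. get_calibration takes no time and is no camera call; for the wrist camera it gives the pose at the moment of the call.
- ticket.close_job(): hands the job in; it is judged then, once.
The state is a dict: "clock": time; "joints": joint angles; "qvel": joint speeds; "tau": joint torques, N m; "position": TCP position; "ee_rot": TCP orientation; "force": force on the tool from outside, world axes, zero at the start; "ft_torque": the same for the moment, N m; "width": finger opening in m; "finger_force": force on a finger pad.
Only numpy, scipy, OpenCV 4.12 (cv2) and the standard library are available. Lean on these libraries where they do the work, as an engineer would, in place of code of your own. Each camera call takes 0.05 s, during which the arm holds its last target. There are 200 camera calls.

## Task

Move the two tall white jars (red lid, blue lid) out of the grey tray and stand them on the green mat, then set the short amber jar with the yellow lid gently in the middle of the balance pan. While it stays there, put both tall jars back in the tray, each centred on the disc of its lid's colour; keep everything upright and leave the other glassware alone.

Things in the scene. Friction and masses are not known exactly. Their poses are not given: they have to be found in the camera images.
- jar_red: upright closed white plastic jar with a red screw lid: cylinder 56 mm diameter, 110 mm tall (lid is the top 21 mm, same diameter), 0.15 to 0.3 kg. Origin: centre of its underside; z up; yaw has no meaning. Starts centred on the red disc, about 66 mm from the sample and 94 mm from the other tall jar (centre to centre).
- jar_blue: upright closed white plastic jar with a blue screw lid: cylinder 56 mm diameter, 110 mm tall (lid is the top 21 mm, same diameter), 0.15 to 0.3 kg. Origin: centre of its underside; z up; yaw has no meaning. Starts centred on the blue disc, about 66 mm from the sample and 94 mm from the other tall jar (centre to centre).
- sample: short amber glass jar with a yellow lid: cylinder 52 mm diameter, 45 mm tall (lid is the top 21 mm), 0.08 to 0.17 kg. Origin: centre of its underside; z up; yaw has no meaning. Starts behind (beyond) the tall jars on the floor, 4 mm above the bench, of a fixed grey tray (170 x 190 mm, rim 10 mm high and 45 mm or more from the middle of every jar). The tall jars leave a gripper no room above it.
- spot_red: red flat fixed disc in the grey tray, 74 mm diameter, 3 mm thick: the place of the jar with the red lid (a ring of it shows around the jar). Origin: centre of its underside; the jar stands 3 mm above it. z up; yaw is the tray's: the two discs lie 94 mm apart along y (either may be at +y), the sample starts about 48 mm in +x of the line between them.
- spot_blue: blue flat fixed disc in the grey tray, 74 mm diameter, 3 mm thick: the place of the jar with the blue lid (a ring of it shows around the jar). Origin: centre of its underside; the jar stands 3 mm above it. z up; yaw is the tray's: the two discs lie 94 mm apart along y (either may be at +y), the sample starts about 48 mm in +x of the line between them.
- mat: bright green flat fixed mat, the side area for the tall jars: 130 mm (its x) by 200 mm (its y), 4 mm thick. Origin: centre of its underside; z up. Two jars fit side by side, 50 mm either way from the middle along its y.
- balance: fixed white bench balance, housing 165 mm (x) by 170 mm (y) and 36 mm high, with a round flat aluminium pan of 116 mm diameter whose top is 54 mm above the bench, green display at its -x edge. Origin: on the bench straight under the middle of the pan (the housing reaches 100 mm to -x and 65 mm to +x of it); z up.
- beaker: bystander: empty glass beaker, 70 mm rim diameter, 90 mm tall, beside a far corner of the tray. Origin: centre of its underside.
- dishes: bystander: stack of three clear petri dishes with white paper, 90 mm diameter, 42 mm tall, beside a far corner of the tray. Origin: centre of its underside.
Not all that is in view belongs to the job. There is more than one size of the balance; the job needs the smaller.

How it is judged:
By the outcome, as a careful person would: the job done as asked, in the order asked, and still so for the second after the job is handed in, with the robot touching nothing.
It also fails if it takes over 131 s, if anything falls off the work surface, if the arm or the gripper's body presses on something with over 40 N, if the wrist force passes 120 N, or if a joint passes its speed limit or range.

## Working session

There is one attempt and no reset: what is moved stays moved. The work goes in short steps, Python scripts to look and compute and a tool call to move; the robot and the scene stay as the last step left them, time stands still between calls to the robot, and variables do not carry over. Pictures are saved under pics/ and viewed, at most 14 in all, crops included, and the job is handed in when it is done.

Besides the shell and the picture viewer there is one more tool, called after "Request:" as name(argument=value, ...), one argument or row to a line, values as JSON. drive_tool: Moves the arm, as the interface text tells. Its arguments: {"type":"object","properties":{"commands":{"type":"array","items":{"type":"array","items":{"type":"number"}}},"squeeze":{"type":"number"}},"required":["commands"]}

```bash
ls; mkdir -p pics; cat > h.py <<'E'
import numpy as np, cv2
from bench import status, snapshot, get_calibration, ticket
def grab(n):
    c=get_calibration(n); im,d=snapshot(n); return im,d,c
def pts(uv,c,d=None,z=None):
    K=np.array(c["intrinsics"]);R=cv2.Rodrigues(np.array(c["rvec"],float))[0];t=np.array(c["tvec"],float).ravel()
    n=cv2.undistortPoints(np.array(uv,float).reshape(-1,1,2),K,np.array(c["D"],float)).reshape(-1,2)
    r=np.c_[n,np.ones(len(n))]
    o=-R.T@t; w=r@R
    s=np.array(d,float) if d is not None else (z-o[2])/w[:,2]
    return o+w*s[:,None] if np.ndim(s) else o+w*s
def cloud(im,d,c,mask):
    v,u=np.nonzero(mask&(d>0)); return pts(np.c_[u,v],c,d=d[v,u])
E
python3 - <<'E'
from h import *
for n in ("scene","side"):
    im,d,c=grab(n); cv2.imwrite(f"pics/{n}0.png",im); np.savez(f"{n}0.npz",im=im,d=d)
    print(n, -cv2.Rodrigues(np.array(c["rvec"],float))[0].T@np.ravel(c["tvec"]))
print(status.state())
E
```

```text
pics
scene [ 0.7157186  -0.49550116  0.73173478]
side [ 0.24259017 -0.65533803  0.87926866]
{'clock': 0.1, 'joints': array([-3.907242  , 23.59552525, -0.73040265, 91.49802282,  0.31838456,
       64.99024672, -4.70998523]), 'qvel': array([ 0.04100537, -0.18270825,  0.02318998, -0.06471844, -0.04655078,
        0.03586224,  0.07219723]), 'tau': array([ 1.90722414e-03, -5.89100254e+01,  6.43606726e-01, -2.91709310e+01,
       -5.37973386e-02,  1.45046425e-02,  7.40053088e-05]), 'position': array([ 6.24578392e-01, -5.23782904e-06,  2.40900746e-01]), 'ee_rot': array([-1.79918208e+02,  2.70706858e-03,  9.00016209e+01]), 'force': array([ 0.57990492, -0.34280828, -0.53533986]), 'ft_torque': array([ 0.00413423,  0.01007145, -0.02647399]), 'finger_force': 0.0, 'width': 0.08810467984882447}
```

View pics/scene0.png

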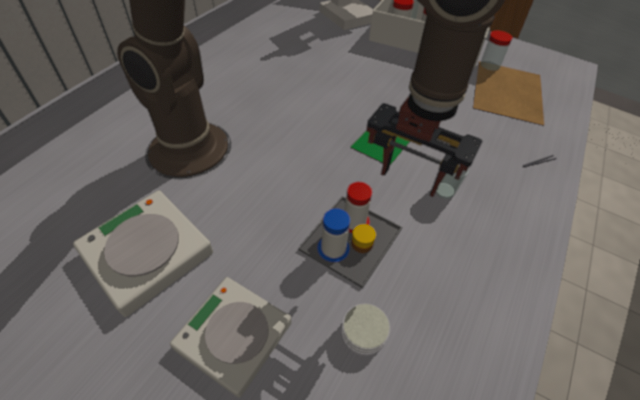

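View pics/side0.png

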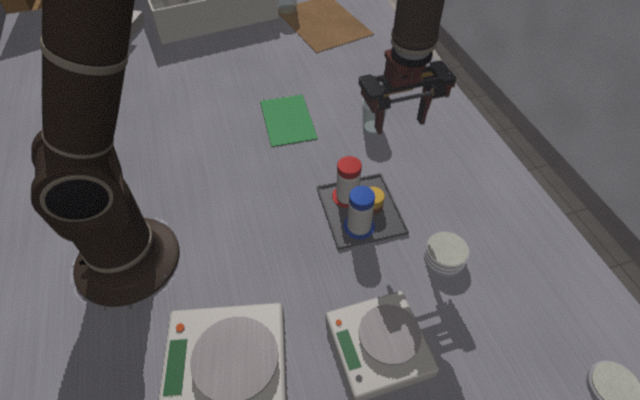

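The scene view shows the red lid at (359,193), the blue lid at (336,222), the yellow lid at (364,237) and the smaller balance at (237,330). The side view shows the mat at (289,120) and the smaller balance's pan at (390,335).

```bash
cat > m.py <<'E'
from h import *
for n in ("scene","side"):
    f=np.load(f"{n}0.npz"); im,d=f["im"],f["d"]; c=get_calibration(n)
    hsv=cv2.cvtColor(im,cv2.COLOR_BGR2HSV); H,S,V=cv2.split(hsv)
    m={"red":((H<6)|(H>174))&(S>150)&(V>70),"blue":(H>100)&(H<125)&(S>150)&(V>60),"yellow":(H>18)&(H<32)&(S>150)&(V>100),"green":(H>50)&(H<80)&(S>120)&(V>60)}
    roi=dict(red=(320,150,385,250) if n=="scene" else (320,150,375,245),green=(340,125,420,170) if n=="scene" else (255,90,320,150))
    for k,a in m.items():
        if k in roi:
            x0,y0,x1,y1=roi[k]; b=np.zeros_like(a); b[y0:y1,x0:x1]=1; a=a&b
        p=cloud(im,d,c,a)
        if k=="green":
            r=cv2.minAreaRect(p[:,:2].astype(np.float32)); print(n,k,len(p),np.round(p.mean(0),3),r, np.round(cv2.boxPoints(r),3).tolist()); continue
        zt={"red":.117,"blue":.117,"yellow":.049}[k]
        q=p[abs(p[:,2]-zt)<.006]
        (x,y),r=cv2.minEnclosingCircle(q[:,:2].astype(np.float32))
        print(n,k,len(p),len(q),"top",np.round(q.mean(0),4),"circ",round(x,4),round(y,4),round(r,4), "zmax",np.percentile(p[:,2],97))
        q=p[p[:,2]<.02]
        if len(q)>20: (x,y),r=cv2.minEnclosingCircle(q[:,:2].astype(np.float32)); print("   disc",x,y,r)
    p=cloud(im,d,c,d>0)
    q=p[(abs(p[:,2]-.054)<.006)&(p[:,1]<-.1)&(p[:,0]<.9)]
    # grid to find balances
    q2=p[(abs(p[:,2]-.036)<.006)&(p[:,0]<.9)&(p[:,1]<-.05)]
    for nm,qq in (("pan",q),("hous",q2)):
        g=np.zeros((500,500),np.uint8); ij=((qq[:,:2]-[0,-1])/.002).astype(int); ok=((ij>=0)&(ij<500)).all(1); g[ij[ok,0],ij[ok,1]]=255
        g=cv2.morphologyEx(g,cv2.MORPH_CLOSE,np.ones((5,5)))
        for ct in cv2.findContours(g,0,2)[0]:
            if cv2.contourArea(ct)>500:
                xy=ct[:,0,::-1]*.002+[0,-1]; (x,y),r=cv2.minEnclosingCircle(xy.astype(np.float32)); rr=cv2.minAreaRect(xy.astype(np.float32)); print(n,nm,np.round([x,y,r],3),np.round([*rr[0],*rr[1],rr[2]],3))
    t=p[(abs(p[:,2]-.042)<.006)&(p[:,1]>-.45)&(p[:,0]>.5)]; 
E
python3 m.py
```

```text
scene red 447 384 top [0.5268 0.0164 0.1175] circ 0.5254 0.0188 0.0281 zmax 0.11982236411022666
scene blue 636 468 top [ 0.5221 -0.0767  0.1175] circ 0.5214 -0.0748 0.0276 zmax 0.11968559893296586
   disc 0.5205379724502563 -0.07432673871517181 0.03586818650364876
scene yellow 365 361 top [ 0.5714 -0.0303  0.0497] circ 0.5706 -0.0294 0.0261 zmax 0.05201777717370168
scene green 590 [0.46  0.271 0.02 ] ((0.4917309880256653, 0.1572212278842926), (0.14932329952716827, 0.40342196822166443), 12.16883373260498) [[0.37599998712539673, 0.33899998664855957], [0.460999995470047, -0.0560000017285347], [0.6069999933242798, -0.024000000208616257], [0.5220000147819519, 0.3700000047683716]]
scene pan [ 0.472 -0.353  0.059] [ 0.473 -0.354  0.114  0.116 -0.   ]
scene pan [ 0.167 -0.313  0.149] [ 0.167 -0.313  0.221  0.215 76.759]
scene hous [ 0.668 -0.212  0.047] [ 0.668 -0.213  0.089  0.088  7.125]
scene hous [ 0.456 -0.353  0.115] [ 0.455 -0.354  0.172  0.166 90.   ]
side red 211 194 top [0.5251 0.0159 0.117 ] circ 0.5224 0.0159 0.0271 zmax 0.11943744128780022
side blue 221 214 top [ 0.5205 -0.0806 
[... 429 characters left out ...]
py", line 7, in pts
    n=cv2.undistortPoints(np.array(uv,float).reshape(-1,1,2),K,np.array(c["D"],float)).reshape(-1,2)
      ~~~~~~~~~~~~~~~~~~~^^^^^^^^^^^^^^^^^^^^^^^^^^^^^^^^^^^^^^^^^^^^^^^^^^^^^^^^^^^^^
cv2.error: OpenCV(4.12.0) /io/opencv/modules/calib3d/src/undistort.dispatch.cpp:347: error: (-215:Assertion failed) CV_IS_MAT(_src) && CV_IS_MAT(_dst) && (_src->rows == 1 || _src->cols == 1) && (_dst->rows == 1 || _dst->cols == 1) && _src->cols + _src->rows - 1 == _dst->rows + _dst->cols - 1 && (CV_MAT_TYPE(_src->type) == CV_32FC2 || CV_MAT_TYPE(_src->type) == CV_64FC2) && (CV_MAT_TYPE(_dst->type) == CV_32FC2 || CV_MAT_TYPE(_dst->type) == CV_64FC2) in function 'cvUndistortPointsInternal'
```

```bash
python3 - <<'E'
from h import *
f=np.load("side0.npz"); im,d=f["im"],f["d"]; c=get_calibration("side")
H,S,V=cv2.split(cv2.cvtColor(im,cv2.COLOR_BGR2HSV)); print(H[120,289],S[120,289],V[120,289])
a=(H>50)&(H<95)&(S>90); b=np.zeros_like(a); b[85:155,250:325]=1
ct=max(cv2.findContours((a&b).astype(np.uint8),0,2)[0],key=cv2.contourArea)
p=pts(ct[:,0],c,z=.004)[:,:2]; r=cv2.minAreaRect(p.astype(np.float32)); print(r)
p=cloud(im,d,c,d>0); q=p[(p[:,0]>.5)&(p[:,0]<.9)&(p[:,1]>.02)&(p[:,1]<.3)&(p[:,2]>.02)&(p[:,2]<.11)]
q=q[np.hypot(q[:,0]-.525,q[:,1]-.017)>.05]; print(len(q), q.min(0),q.max(0),np.median(q,0))
cw=get_calibration("wrist"); print("wristcam",-cv2.Rodrigues(np.array(cw["rvec"],float))[0].T@np.ravel(cw["tvec"]))
E
```

```text
68 105 138
((0.4580829441547394, 0.34234631061553955), (0.19473913311958313, 0.12540189921855927), 85.98435974121094)
283 [0.64132103 0.20337411 0.02103492] [0.70118879 0.26581756 0.09288745] [0.65236803 0.21808955 0.0593544 ]
wristcam [0.62375834 0.07777383 0.38516737]
```

The jars, mat, pan and bystanders check out against the given sizes. I'll move above the tray for one close look.

Request:
drive_tool(
  commands=[
    [1,-0.01,-0.03,0.01,0],
    [1,-0.02,-0.06,0.02,0],
    [1,-0.03,-0.09,0.02,0],
    [1,-0.03,-0.1,0.02,0],
    [1,-0.03,-0.1,0.02,0],
    [1,-0.03,-0.1,0.02,0],
    [1,-0.03,-0.1,0.02,0],
    [1,-0.03,-0.1,0.02,0],
  ],
  squeeze=15,
)

```text
clock: 0.77
position: [0.5263, -0.0294, 0.2217]
ee_rot: [180.0, -0.0, 90.1]
force: [0.2, -0.5, 0.3]
width: 0.0878
finger_force: 0.0
```

```bash
python3 - <<'E'
from h import *
im,d,c=grab("wrist"); cv2.imwrite("pics/w1.png",im); np.savez("w1.npz",im=im,d=d)
print(status.state()["position"],status.state()["ee_rot"])
H,S,V=cv2.split(cv2.cvtColor(im,cv2.COLOR_BGR2HSV))
m={"red":((H<6)|(H>174))&(S>150)&(V>70),"blue":(H>100)&(H<125)&(S>150)&(V>60),"yellow":(H>18)&(H<32)&(S>150)&(V>100)}
for k,a in m.items():
    p=cloud(im,d,c,a)
    for lo,hi in ((.0,.02),(.045,.055),(.108,.125)):
        q=p[(p[:,2]>lo)&(p[:,2]<hi)&(abs(p[:,0]-.54)<.1)&(abs(p[:,1]+.03)<.12)]
        if len(q)>50: (x,y),r=cv2.minEnclosingCircle(q[:,:2].astype(np.float32)); print(k,lo,len(q),np.round([x,y,r],4),np.round(q.min(0),3),np.round(q.max(0),3))
E
```

```text
[ 0.52608378 -0.02947532  0.22159617] [ 1.79972519e+02 -9.57094672e-03  9.00433976e+01]
red 0.0 623 [0.5233 0.0284 0.0353] [0.488 0.027 0.005] [0.559 0.057 0.01 ]
red 0.108 4863 [0.5237 0.0201 0.0278] [ 0.496 -0.007  0.115] [0.551 0.047 0.12 ]
blue 0.0 609 [ 0.5183 -0.0736  0.0364] [ 0.482 -0.088  0.006] [ 0.554 -0.038  0.011]
blue 0.108 3856 [ 0.519  -0.0733  0.0283] [ 0.492 -0.1    0.108] [ 0.546 -0.045  0.121]
yellow 0.045 2328 [ 0.5689 -0.0291  0.0258] [ 0.543 -0.054  0.045] [ 0.594 -0.004  0.053]
```

View pics/w1.png

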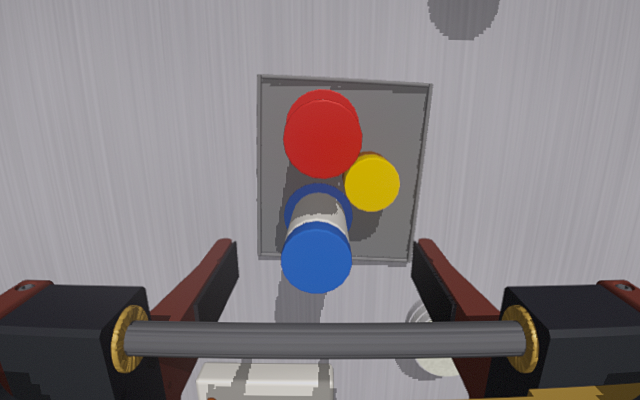

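The wrist view shows the red lid at (323,135), blue at (317,258) and yellow at (372,183), which agrees with the earlier positions to about 2 mm. I'll grasp the red jar now.

Request:
drive_tool(
  commands=[
    [1,0.02,0,0.005,0],
    [1,0.04,-0.001,0.015,0],
    [1,0.049,-0.001,0.03,0],
    [1,0.049,-0.001,0.055,0],
    [1,0.049,-0.001,0.08,0],
    [1,0.049,-0.001,0.105,0],
    [1,0.049,-0.001,0.125,0],
    [1,0.049,-0.001,0.137,0],
    [1,0.049,-0.001,0.141,0],
    [1,0.049,-0.001,0.141,0],
    [1,0.049,-0.001,0.141,0],
    [0,0.049,-0.001,0.141,0],
    [0,0.049,-0.001,0.141,0],
    [0,0.049,-0.001,0.141,0],
    [0,0.049,-0.001,0.141,0],
    [0,0.049,-0.001,0.141,0],
    [0,0.049,-0.001,0.141,0],
    [0,0.049,-0.001,0.141,0],
  ],
  squeeze=15,
)

```text
clock: 2.32
position: [0.5243, 0.019, 0.081]
ee_rot: [180.0, -0.0, 90.0]
force: [-0.2, 0.3, 3.3]
width: 0.0559
finger_force: 15.0
```

Request:
drive_tool(
  commands=[
    [0,0,0,-0.005,0],
    [0,0,0,-0.02,0],
    [0,0,0,-0.04,0],
    [0,0,0,-0.06,0],
    [0,0.01,0,-0.07,0],
    [0,0.03,-0.005,-0.07,0],
    [0,0.055,-0.01,-0.07,0],
    [0,0.085,-0.015,-0.07,0],
    [0,0.115,-0.02,-0.07,0],
    [0,0.145,-0.025,-0.07,0],
    [0,0.175,-0.03,-0.07,0],
    [0,0.205,-0.035,-0.07,0],
    [0,0.235,-0.04,-0.07,0],
    [0,0.265,-0.045,-0.07,0],
    [0,0.295,-0.05,-0.07,0],
    [0,0.325,-0.055,-0.07,0],
    [0,0.35,-0.06,-0.07,0],
    [0,0.365,-0.062,-0.07,0],
    [0,0.373,-0.062,-0.07,0],
    [0,0.373,-0.062,-0.07,0],
  ],
  squeeze=20,
)

```text
clock: 3.98
position: [0.4612, 0.3935, 0.1502]
ee_rot: [-180.0, -0.0, 90.1]
force: [-0.7, -0.5, -1.9]
width: 0.0557
finger_force: 20.0
```

Request:
drive_tool(
  commands=[
    [0,0,0,0,0],
    [0,0,0,0.01,0],
    [0,0,0,0.03,0],
    [0,0,0,0.05,0],
    [0,0,0,0.062,0],
    [0,0,0,0.066,0],
    [0,0,0,0.069,0],
    [0,0,0,0.071,0],
    [0,0,0,0.072,0],
    [0,0,0,0.0725,0],
    [0,0,0,0.0725,0],
    [0,0,0,0.0725,0],
  ],
)

```text
clock: 4.98
position: [0.4622, 0.3922, 0.0787]
ee_rot: [180.0, -0.0, 90.0]
force: [-0.1, 0.7, -2.5]
width: 0.0559
finger_force: 20.0
```

Request:
drive_tool(
  commands=[
    [0,0,0,0.0005,0],
    [0,0,0,0.001,0],
    [0,0,0,0.001,0],
    [0,0,0,0.001,0],
  ],
)

```text
clock: 5.32
position: [0.4622, 0.3923, 0.078]
ee_rot: [180.0, -0.0, 90.0]
force: [-2.1, -0.7, 5.9]
width: 0.0557
finger_force: 20.0
```

Request:
drive_tool(
  commands=[
    [1,0,0,-0.0005,0],
    [1,0,0,-0.0005,0],
    [1,0,0,-0.0005,0],
    [1,0,0,-0.0005,0],
    [1,0,0,-0.0005,0],
    [1,0,0,-0.01,0],
    [1,0,0,-0.03,0],
    [1,0,0,-0.055,0],
    [1,0,0,-0.08,0],
    [1,0,0,-0.105,0],
    [1,-0.02,0,-0.12,0],
    [1,-0.05,0.005,-0.12,0],
    [1,-0.085,0.01,-0.12,0],
    [1,-0.12,0.015,-0.12,0],
    [1,-0.155,0.02,-0.12,0],
    [1,-0.19,0.025,-0.12,0],
    [1,-0.225,0.03,-0.12,0],
    [1,-0.26,0.035,-0.12,0],
    [1,-0.295,0.04,-0.12,0],
    [1,-0.33,0.045,-0.12,0],
  ],
)

```text
clock: 6.98
position: [0.5071, 0.0603, 0.1981]
ee_rot: [179.9, -0.0, 90.0]
force: [0.3, 0.2, -0.3]
width: 0.0873
finger_force: 0.0
```

Request:
drive_tool(
  commands=[
    [1,-0.035,0.004,0,0],
    [1,-0.07,0.008,0,0],
    [1,-0.1,0.011,0,0],
    [1,-0.125,0.012,0,0],
    [1,-0.136,0.012,0,0],
    [1,-0.136,0.012,0,0],
    [1,-0.136,0.012,0.02,0],
    [1,-0.136,0.012,0.045,0],
    [1,-0.136,0.012,0.07,0],
    [1,-0.136,0.012,0.095,0],
    [1,-0.136,0.012,0.11,0],
    [1,-0.136,0.012,0.1165,0],
    [1,-0.136,0.012,0.1165,0],
    [1,-0.136,0.012,0.1165,0],
  ],
)

```text
clock: 8.15
position: [0.5194, -0.0727, 0.0812]
ee_rot: [180.0, -0.0, 90.1]
force: [-0.2, 0.8, 0.8]
width: 0.0878
finger_force: 0.0
```

Request:
drive_tool(
  commands=[
    [0,0,0,0,0],
    [0,0,0,0,0],
    [0,0,0,0,0],
    [0,0,0,0,0],
    [0,0,0,0,0],
    [0,0,0,0,0],
    [0,0,0,0,0],
    [0,0,0,-0.005,0],
    [0,0,0,-0.02,0],
    [0,0,0,-0.04,0],
    [0,0,0,-0.06,0],
    [0,0.01,0,-0.07,0],
    [0,0.03,-0.005,-0.07,0],
    [0,0.055,-0.01,-0.07,0],
    [0,0.085,-0.015,-0.07,0],
    [0,0.115,-0.02,-0.07,0],
    [0,0.145,-0.025,-0.07,0],
    [0,0.175,-0.03,-0.07,0],
    [0,0.205,-0.035,-0.07,0],
    [0,0.235,-0.04,-0.07,0],
  ],
  squeeze=20,
)

```text
clock: 9.82
position: [0.4779, 0.163, 0.1504]
ee_rot: [-180.0, 0.0, 90.0]
force: [0.6, 0.3, -2.1]
width: 0.0561
finger_force: 20.0
```

Request:
drive_tool(
  commands=[
    [0,0.03,-0.007,0,0],
    [0,0.06,-0.014,0,0],
    [0,0.09,-0.02,0,0],
    [0,0.115,-0.024,0,0],
    [0,0.127,-0.024,0,0],
    [0,0.131,-0.024,0,0],
    [0,0.131,-0.024,0,0],
    [0,0.131,-0.024,0.01,0],
    [0,0.131,-0.024,0.03,0],
    [0,0.131,-0.024,0.05,0],
    [0,0.131,-0.024,0.062,0],
    [0,0.131,-0.024,0.067,0],
    [0,0.131,-0.024,0.07,0],
    [0,0.131,-0.024,0.072,0],
    [0,0.131,-0.024,0.073,0],
    [0,0.131,-0.024,0.0735,0],
    [0,0.131,-0.024,0.0735,0],
  ],
)

```text
clock: 11.23
position: [0.4556, 0.2917, 0.0781]
ee_rot: [179.9, -0.0, 90.0]
force: [-0.5, -2.3, 3.0]
width: 0.0558
finger_force: 20.0
```

Request:
drive_tool(
  commands=[
    [1,0,0,-0.0005,0],
    [1,0,0,-0.0005,0],
    [1,0,0,-0.0005,0],
    [1,0,0,-0.0005,0],
    [1,0,0,-0.0005,0],
    [1,0,0,-0.01,0],
    [1,0,0,-0.03,0],
    [1,0,0,-0.055,0],
    [1,0,0,-0.08,0],
    [1,0,0,-0.105,0],
    [1,-0.02,0.005,-0.13,0],
    [1,-0.05,0.015,-0.14,0],
    [1,-0.085,0.03,-0.14,0],
    [1,-0.12,0.045,-0.14,0],
    [1,-0.155,0.06,-0.14,0],
    [1,-0.19,0.075,-0.14,0],
    [1,-0.225,0.09,-0.14,0],
    [1,-0.26,0.105,-0.14,0],
    [1,-0.295,0.114,-0.14,0],
    [1,-0.321,0.114,-0.14,0],
  ],
)

```text
clock: 12.9
position: [0.5702, -0.0326, 0.2179]
ee_rot: [179.9, 0.1, 89.9]
force: [0.2, 0.5, 0.5]
width: 0.0879
finger_force: 0.0
```

Request:
drive_tool(
  commands=[
    [1,0,0,0,0],
    [1,0,0,0,0],
    [1,0,0,0,0],
  ],
)

```text
clock: 13.15
position: [0.5689, -0.0281, 0.2176]
ee_rot: [180.0, -0.0, 90.0]
force: [-0.4, 1.0, 0.1]
width: 0.0879
finger_force: 0.0
```

```bash
cat > w.py <<'E'
from h import *
import sys
im,d,c=grab("wrist"); s=status.state(); cv2.imwrite(f"pics/{sys.argv[1]}.png",im)
print(s["clock"],s["position"],s["ee_rot"],s["width"])
H,S,V=cv2.split(cv2.cvtColor(im,cv2.COLOR_BGR2HSV))
m={"red":((H<6)|(H>174))&(S>150)&(V>40),"blue":(H>100)&(H<125)&(S>150)&(V>40),"yellow":(H>18)&(H<32)&(S>150)&(V>80)}
for k,a in m.items():
    p=cloud(im,d,c,a)
    for lo,hi in ((.0,.02),(.045,.055),(.095,.108),(.108,.125)):
        q=p[(p[:,2]>lo)&(p[:,2]<hi)]
        if len(q)>50: (x,y),r=cv2.minEnclosingCircle(q[:,:2].astype(np.float32)); print(k,lo,len(q),np.round([x,y,r],4),np.round(q.min(0),3),np.round(q.max(0),3))
E
python3 w.py w2
```

```text
13.2 [ 0.56893318 -0.02746442  0.21748726] [ 1.79987671e+02 -5.21940348e-02  9.00975117e+01] 0.0879903988804982
red 0.0 4290 [0.5231 0.0202 0.0368] [ 0.487 -0.017  0.005] [0.56  0.056 0.011]
blue 0.0 3380 [ 0.5184 -0.0744  0.037 ] [ 0.483 -0.111  0.005] [ 0.554 -0.038  0.011]
yellow 0.045 2380 [ 0.5691 -0.0286  0.0256] [ 0.544 -0.054  0.045] [ 0.594 -0.004  0.053]
```

View pics/w2.png

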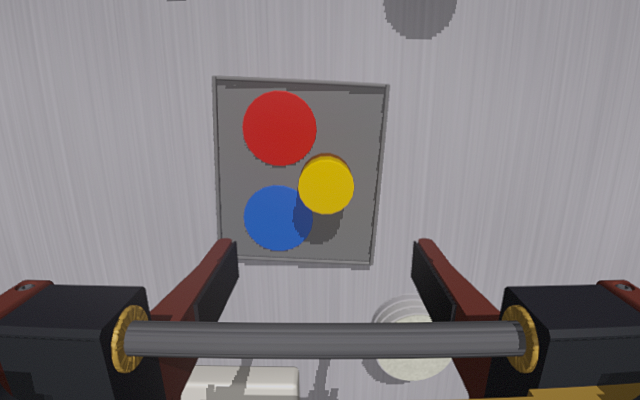

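The discs are clear, red at (279,129) and blue at (278,218), with the sample at (326,185). I'll grasp it now.

Request:
drive_tool(
  commands=[
    [0.6,0,0,0.01,0],
    [0.6,0,0,0.03,0],
    [0.6,0,0,0.055,0],
    [0.6,0,0,0.08,0],
    [0.6,0,0,0.105,0],
    [0.6,0,0,0.13,0],
    [0.6,0,0,0.15,0],
    [0.6,0,0,0.165,0],
    [0.6,0,0,0.175,0],
    [0.6,0,0,0.18,0],
    [0.6,0,0,0.1825,0],
    [0.6,0,0,0.1825,0],
    [-0.2,0,0,0.1825,0],
    [-0.2,0,0,0.1825,0],
    [-0.2,0,0,0.1825,0],
    [-0.2,0,0,0.1825,0],
    [-0.2,0,0,0.1825,0],
    [-0.2,0,0,0.1825,0],
    [-0.2,0,0,0.1825,0],
  ],
  squeeze=12,
)

```text
clock: 14.78
position: [0.5695, -0.029, 0.0354]
ee_rot: [179.9, -0.0, 90.0]
force: [-1.1, 0.6, 5.8]
width: 0.0512
finger_force: 12.0
```

Request:
drive_tool(
  commands=[
    [-0.2,0,0,-0.005,0],
    [-0.2,0,0,-0.02,0],
    [-0.2,0,0,-0.045,0],
    [-0.2,0,0,-0.075,0],
    [-0.2,0,0,-0.105,0],
    [-0.2,-0.01,-0.005,-0.13,0],
    [-0.2,-0.035,-0.013,-0.14,0],
    [-0.2,-0.065,-0.022,-0.14,0],
    [-0.2,-0.095,-0.031,-0.14,0],
    [-0.2,-0.125,-0.04,-0.14,0],
    [-0.2,-0.155,-0.049,-0.14,0],
    [-0.2,-0.185,-0.058,-0.14,0],
    [-0.2,-0.215,-0.067,-0.14,0],
    [-0.2,-0.245,-0.076,-0.14,0],
    [-0.2,-0.275,-0.085,-0.14,0],
    [-0.2,-0.3,-0.093,-0.14,0],
    [-0.2,-0.318,-0.098,-0.14,0],
    [-0.2,-0.324,-0.098,-0.14,0],
    [-0.2,-0.324,-0.098,-0.14,0],
    [-0.2,-0.324,-0.098,-0.14,0],
  ],
)

```text
clock: 16.45
position: [0.4714, -0.3518, 0.1744]
ee_rot: [-180.0, -0.1, 90.0]
force: [-0.4, -0.4, -1.3]
width: 0.052
finger_force: 12.0
```

```bash
python3 - <<'E'
from h import *
a,_,_=grab("scene"); b,_,_=grab("side")
cv2.imwrite("pics/s3.png",np.hstack([a[100:400,100:500],b[100:400,240:640]]))
im,d,c=grab("wrist"); p=cloud(im,d,c,d>0); print(status.state()["position"],status.state()["force"])
q=p[(abs(p[:,2]-.054)<.006)&(np.hypot(p[:,0]-.47,p[:,1]+.354)<.08)]; print(len(q))
if len(q): print(q.min(0),q.max(0))
E
```

```text
[ 0.47184779 -0.35110929  0.17456824] [-0.19314364  0.20199479 -1.07429309]
11204
[ 0.41332523 -0.39114079  0.05014395] [ 0.52854179 -0.29500277  0.05832599]
```

View pics/s3.png

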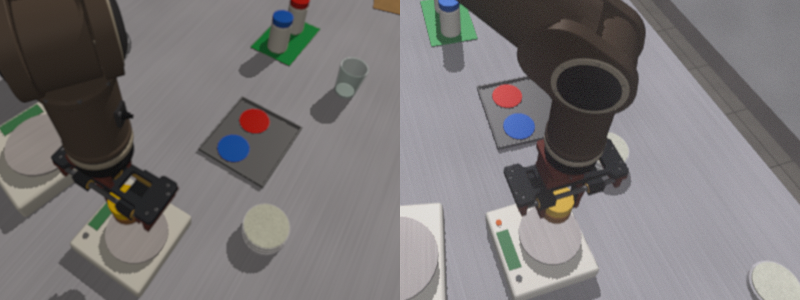

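The picture shows the sample held above the smaller balance, with both tall jars upright on the mat. The wrist depth puts the pan's middle at (0.471, -0.353), so I can lower straight down.

Request:
drive_tool(
  commands=[
    [-0.2,0,0,0.01,0],
    [-0.2,0,0,0.03,0],
    [-0.2,0,0,0.05,0],
    [-0.2,0,0,0.065,0],
    [-0.2,0,0,0.075,0],
    [-0.2,0,0,0.081,0],
    [-0.2,0,0,0.084,0],
    [-0.2,0,0,0.086,0],
    [-0.2,0,0,0.087,0],
    [-0.2,0,0,0.088,0],
    [-0.2,0,0,0.0885,0],
    [-0.2,0,0,0.0885,0],
    [-0.2,0,0,0.0885,0],
  ],
)

```text
clock: 17.68
position: [0.4712, -0.3531, 0.0865]
ee_rot: [180.0, 0.0, 90.0]
force: [-0.2, 0.8, -1.4]
width: 0.0518
finger_force: 12.0
```

Request:
drive_tool(
  commands=[
    [-0.2,0,0,0.0005,0],
    [-0.2,0,0,0.001,0],
    [-0.2,0,0,0.0013,0],
    [-0.2,0,0,0.0013,0],
  ],
)

```text
clock: 18.02
position: [0.4711, -0.3531, 0.0855]
ee_rot: [180.0, 0.0, 90.0]
force: [-1.4, 1.8, 4.6]
width: 0.0516
finger_force: 12.0
```

Request:
drive_tool(
  commands=[
    [0.6,0,0,0,0],
    [0.6,0,0,0,0],
    [0.6,0,0,0,0],
    [0.6,0,0,0,0],
    [0.6,0,0,0,0],
    [0.6,0,0,-0.01,0],
    [0.6,0,0,-0.03,0],
    [0.6,0,0,-0.05,0],
    [1,0,0,-0.08,0],
    [1,0,0,-0.11,0],
    [1,0,0,-0.135,0],
    [1,0,0,-0.145,0],
    [1,0,0,-0.145,0],
  ],
)

```text
clock: 19.1
position: [0.4721, -0.3539, 0.2331]
ee_rot: [179.7, 0.2, 90.0]
force: [0.7, -0.1, 0.4]
width: 0.088
finger_force: 0.0
```

```bash
sed -i 's/(.045,.055),/(.045,.055),(.09,.11),/' w.py; python3 w.py w4; python3 - <<'E'
from h import *
im,d,c=grab("wrist"); p=cloud(im,d,c,d>0)
q=p[(abs(p[:,2]-.054)<.006)&(np.hypot(p[:,0]-.47,p[:,1]+.354)<.08)]; print(cv2.minEnclosingCircle(q[:,:2].astype(np.float32)))
E
```

```text
19.15 [ 0.47134989 -0.35324084  0.23089649] [1.79880616e+02 6.29969961e-02 9.00012707e+01] 0.08805855196495592
((0.47100478410720825, -0.3525504469871521), 0.05789193511009216)Traceback (most recent call last):
  File "w.py", line 8, in <module>
    p=cloud(im,d,c,a)
  File "h.py", line 13, in cloud
    v,u=np.nonzero(mask&(d>0)); return pts(np.c_[u,v],c,d=d[v,u])
                                       ~~~^^^^^^^^^^^^^^^^^^^^^^^
  File "h.py", line 7, in pts
    n=cv2.undistortPoints(np.array(uv,float).reshape(-1,1,2),K,np.array(c["D"],float)).reshape(-1,2)
      ~~~~~~~~~~~~~~~~~~~^^^^^^^^^^^^^^^^^^^^^^^^^^^^^^^^^^^^^^^^^^^^^^^^^^^^^^^^^^^^^
cv2.error: OpenCV(4.12.0) /io/opencv/modules/calib3d/src/undistort.dispatch.cpp:347: error: (-215:Assertion failed) CV_IS_MAT(_src) && CV_IS_MAT(_dst) && (_src->rows == 1 || _src->cols == 1) && (_dst->rows == 1 || _dst->cols == 1) && _src->cols + _src->rows - 1 == _dst->rows + _dst->cols - 1 && (CV_MAT_TYPE(_src->type) == CV_32FC2 || CV_MAT_TYPE(_src->type) == CV_64FC2) && (CV_MAT_TYPE(_dst->type) == CV_32FC2 || CV_MAT_TYPE(_dst->type) == CV_64FC2) in function 'cvUndistortPointsInternal'
```

View pics/w4.png

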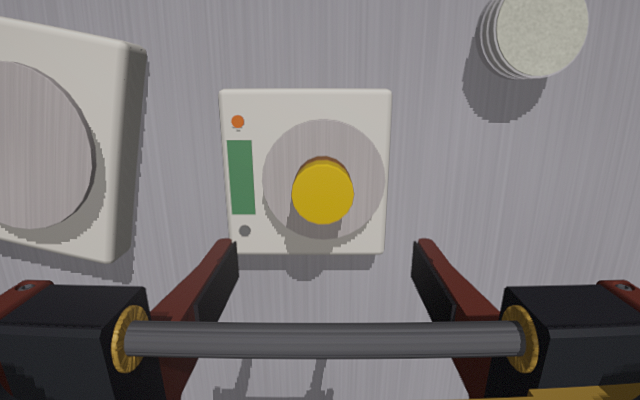

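The sample stands upright in the middle of the pan, its lid at (323,193). Next is the blue jar.

Request:
drive_tool(
  commands=[
    [1,0.015,0,0,0],
    [1,0.045,0,0,0],
    [1,0.08,-0.002,0,0],
    [1,0.118,-0.003,0,0],
    [1,0.156,-0.004,0,0],
    [1,0.194,-0.005,0,0],
    [1,0.232,-0.006,0,0],
    [1,0.27,-0.007,0,0],
    [1,0.308,-0.008,0,0],
    [1,0.346,-0.009,0,0],
    [1,0.384,-0.01,0,0],
    [1,0.422,-0.011,0,0],
    [1,0.46,-0.012,0,0],
    [1,0.498,-0.013,0,0],
    [1,0.536,-0.014,0,0],
    [1,0.574,-0.015,0,0],
    [1,0.61,-0.0155,0,0],
    [1,0.635,-0.0155,0,0],
    [1,0.645,-0.0155,0,0],
    [1,0.645,-0.0155,0,0],
  ],
)

```text
clock: 20.87
position: [0.454, 0.294, 0.2278]
ee_rot: [-179.8, 0.0, 90.2]
force: [-0.1, -0.1, -0.7]
width: 0.0881
finger_force: 0.0
```

Request:
drive_tool(
  commands=[
    [1,0,0,0,0],
    [1,0,0,0,0],
  ],
)

```text
clock: 21.03
position: [0.4557, 0.2897, 0.229]
ee_rot: [-179.9, 0.1, 89.9]
force: [0.0, -0.4, 0.5]
width: 0.0881
finger_force: 0.0
```

```bash
sed -i 's/a in m.items():/a in m.items():\n    if (a\&(d>0)).sum()<50: continue/' w.py; python3 w.py w5
```

```text
21.0833 [0.4558608  0.28969174 0.22935325] [-1.79967106e+02  8.22690776e-02  8.98531143e+01] 0.08775994300560784
red 0.0 1908 [0.5235 0.0198 0.0383] [ 0.487 -0.014  0.006] [0.559 0.053 0.011]
red 0.108 5142 [0.4614 0.3928 0.0275] [0.434 0.366 0.113] [0.488 0.42  0.118]
blue 0.09 134 [0.4552 0.3025 0.0254] [0.43  0.301 0.098] [0.48  0.319 0.11 ]
blue 0.095 101 [0.4535 0.3058 0.0237] [0.43  0.304 0.098] [0.477 0.319 0.108]
blue 0.108 3943 [0.4546 0.2918 0.0278] [0.427 0.264 0.108] [0.482 0.319 0.118]
```

View pics/w5.png

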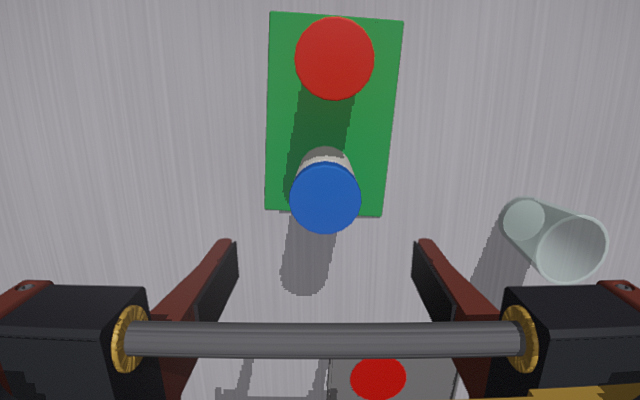

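Both jars stand on the mat, with lids at (334,58) and (325,197). I'll grasp blue now.

Request:
drive_tool(
  commands=[
    [1,0,0,0.015,0],
    [1,0,0,0.04,0],
    [1,0,0,0.065,0],
    [1,0,0,0.09,0],
    [1,0,0,0.115,0],
    [1,0,0,0.135,0],
    [1,0,0,0.147,0],
    [1,0,0,0.152,0],
    [1,0,0,0.152,0],
    [1,0,0,0.152,0],
    [0,0,0,0.152,0],
    [0,0,0,0.152,0],
    [0,0,0,0.152,0],
    [0,0,0,0.152,0],
    [0,0,0,0.152,0],
    [0,0,0,0.152,0],
    [0,0,0,0.152,0],
  ],
  squeeze=20,
)

```text
clock: 22.5
position: [0.4556, 0.2921, 0.0781]
ee_rot: [180.0, -0.0, 90.0]
force: [-0.6, -0.3, 2.6]
width: 0.0558
finger_force: 20.0
```

Request:
drive_tool(
  commands=[
    [0,0,0,-0.005,0],
    [0,0,0,-0.02,0],
    [0,0,0,-0.04,0],
    [0,0,0,-0.06,0],
    [0,-0.01,0,-0.07,0],
    [0,-0.03,0.005,-0.07,0],
    [0,-0.055,0.01,-0.07,0],
    [0,-0.085,0.015,-0.07,0],
    [0,-0.115,0.02,-0.07,0],
    [0,-0.145,0.025,-0.07,0],
    [0,-0.175,0.03,-0.07,0],
    [0,-0.205,0.035,-0.07,0],
    [0,-0.235,0.04,-0.07,0],
    [0,-0.265,0.045,-0.07,0],
    [0,-0.295,0.05,-0.07,0],
    [0,-0.325,0.055,-0.07,0],
    [0,-0.35,0.06,-0.07,0],
    [0,-0.362,0.063,-0.07,0],
    [0,-0.3665,0.063,-0.07,0],
    [0,-0.3665,0.063,-0.07,0],
  ],
)

```text
clock: 24.17
position: [0.518, -0.0752, 0.1475]
ee_rot: [-180.0, -0.0, 89.9]
force: [-0.2, -0.4, -0.9]
width: 0.0558
finger_force: 20.0
```

Request:
drive_tool(
  commands=[
    [0,0,0,0,0],
    [0,0,0,0.01,0],
    [0,0,0,0.03,0],
    [0,0,0,0.05,0],
    [0,0,0,0.06,0],
    [0,0,0,0.063,0],
    [0,0,0,0.065,0],
    [0,0,0,0.066,0],
    [0,0,0,0.067,0],
    [0,0,0,0.067,0],
    [0,0,0,0.067,0],
  ],
)

```text
clock: 25.08
position: [0.5189, -0.0746, 0.0815]
ee_rot: [179.9, 0.0, 90.0]
force: [-0.0, 0.9, -2.1]
width: 0.0554
finger_force: 20.0
```

Request:
drive_tool(
  commands=[
    [0,0,0,0.0005,0],
    [0,0,0,0.001,0],
    [0,0,0,0.001,0],
  ],
)

```text
clock: 25.33
position: [0.519, -0.0746, 0.0811]
ee_rot: [179.9, 0.0, 90.0]
force: [-1.8, -0.0, 8.8]
width: 0.0561
finger_force: 20.0
```

Request:
drive_tool(
  commands=[
    [1,0,0,0,0],
    [1,0,0,0,0],
    [1,0,0,0,0],
    [1,0,0,0,0],
    [1,0,0,0,0],
    [1,0,0,-0.01,0],
    [1,0,0,-0.03,0],
    [1,0,0,-0.055,0],
    [1,0,0,-0.08,0],
    [1,0,0,-0.105,0],
    [1,0.02,0,-0.12,0],
    [1,0.05,-0.005,-0.12,0],
    [1,0.085,-0.01,-0.12,0],
    [1,0.12,-0.015,-0.12,0],
    [1,0.155,-0.02,-0.12,0],
    [1,0.19,-0.025,-0.12,0],
    [1,0.225,-0.03,-0.12,0],
    [1,0.26,-0.035,-0.12,0],
    [1,0.295,-0.04,-0.12,0],
    [1,0.33,-0.045,-0.12,0],
  ],
)

```text
clock: 27.0
position: [0.473, 0.2571, 0.2008]
ee_rot: [180.0, -0.0, 90.0]
force: [1.5, 0.2, 1.0]
width: 0.0878
finger_force: 0.0
```

Request:
drive_tool(
  commands=[
    [1,0.035,-0.004,0,0],
    [1,0.07,-0.008,0,0],
    [1,0.1,-0.011,0,0],
    [1,0.125,-0.012,0,0],
    [1,0.137,-0.012,0,0],
    [1,0.137,-0.012,0,0],
    [1,0.137,-0.012,0.02,0],
    [1,0.137,-0.012,0.045,0],
    [1,0.137,-0.012,0.07,0],
    [1,0.137,-0.012,0.095,0],
    [1,0.137,-0.012,0.115,0],
    [1,0.137,-0.012,0.122,0],
    [1,0.137,-0.012,0.122,0],
    [1,0.137,-0.012,0.122,0],
  ],
)

```text
clock: 28.17
position: [0.4623, 0.3915, 0.0786]
ee_rot: [180.0, 0.0, 89.9]
force: [0.4, 0.4, 0.4]
width: 0.0876
finger_force: 0.0
```

Request:
drive_tool(
  commands=[
    [0,0,0,0,0],
    [0,0,0,0,0],
    [0,0,0,0,0],
    [0,0,0,0,0],
    [0,0,0,0,0],
    [0,0,0,0,0],
    [0,0,0,0,0],
  ],
)

```text
clock: 28.75
position: [0.4618, 0.3927, 0.0783]
ee_rot: [180.0, -0.0, 90.0]
force: [0.1, -0.2, 3.3]
width: 0.0557
finger_force: 20.0
```

Request:
drive_tool(
  commands=[
    [0,0,0,-0.005,0],
    [0,0,0,-0.02,0],
    [0,0,0,-0.04,0],
    [0,0,0,-0.06,0],
    [0,-0.01,0,-0.07,0],
    [0,-0.03,0.005,-0.07,0],
    [0,-0.055,0.01,-0.07,0],
    [0,-0.085,0.015,-0.07,0],
    [0,-0.115,0.02,-0.07,0],
    [0,-0.145,0.025,-0.07,0],
    [0,-0.175,0.03,-0.07,0],
    [0,-0.205,0.035,-0.07,0],
    [0,-0.235,0.04,-0.07,0],
    [0,-0.265,0.045,-0.07,0],
    [0,-0.295,0.05,-0.07,0],
    [0,-0.325,0.055,-0.07,0],
    [0,-0.35,0.06,-0.07,0],
    [0,-0.365,0.0615,-0.07,0],
    [0,-0.3725,0.0615,-0.07,0],
    [0,-0.3725,0.0615,-0.07,0],
  ],
)

```text
clock: 30.42
position: [0.5223, 0.0176, 0.1475]
ee_rot: [-179.9, 0.0, 89.8]
force: [0.7, 0.2, -2.7]
width: 0.056
finger_force: 20.0
```

Request:
drive_tool(
  commands=[
    [0,0,0,0,0],
    [0,0,0,0.01,0],
    [0,0,0,0.03,0],
    [0,0,0,0.05,0],
    [0,0,0,0.06,0],
    [0,0,0,0.063,0],
    [0,0,0,0.065,0],
    [0,0,0,0.066,0],
    [0,0,0,0.067,0],
    [0,0,0,0.0675,0],
    [0,0,0,0.0675,0],
  ],
)

```text
clock: 31.33
position: [0.5236, 0.0202, 0.0813]
ee_rot: [179.9, -0.0, 90.0]
force: [-1.0, 0.8, 2.4]
width: 0.0557
finger_force: 20.0
```

Request:
drive_tool(
  commands=[
    [1,0,0,0,0],
    [1,0,0,0,0],
    [1,0,0,0,0],
    [1,0,0,0,0],
    [1,0,0,0,0],
    [1,0,0,-0.01,0],
    [1,0,0,-0.03,0],
    [1,0,0,-0.055,0],
    [1,0,0,-0.08,0],
    [1,0,0,-0.105,0],
    [1,-0.01,0,-0.13,0],
    [1,-0.03,0,-0.145,0],
    [1,-0.05,0,-0.15,0],
    [1,-0.05,0,-0.15,0],
    [1,-0.05,0,-0.15,0],
    [1,-0.05,0,-0.15,0],
    [1,-0.05,0,-0.15,0],
  ],
)

```text
clock: 32.75
position: [0.5227, -0.0289, 0.23]
ee_rot: [-180.0, -0.0, 90.1]
force: [0.3, 0.4, -0.6]
width: 0.088
finger_force: 0.0
```

```bash
python3 w.py w6; python3 - <<'E'
from h import *
a,_,_=grab("scene"); b,_,_=grab("side")
cv2.imwrite("pics/s6.png",np.hstack([a[100:400,100:500],b[100:400,240:640]]))
E
```

```text
32.8 [ 0.52273206 -0.02890472  0.22998297] [-1.79950178e+02 -2.62396152e-02  9.00893173e+01] 0.08797157763074212
red 0.0 528 [0.5225 0.028  0.0352] [0.487 0.026 0.006] [0.558 0.056 0.011]
red 0.108 4580 [0.5227 0.021  0.0277] [ 0.496 -0.006  0.116] [0.55  0.048 0.121]
blue 0.0 848 [ 0.5187 -0.0738  0.0364] [ 0.483 -0.09   0.006] [ 0.554 -0.038  0.011]
blue 0.09 146 [ 0.5193 -0.061   0.0243] [ 0.495 -0.063  0.103] [ 0.543 -0.047  0.11 ]
blue 0.095 102 [ 0.5193 -0.061   0.0243] [ 0.495 -0.063  0.103] [ 0.543 -0.047  0.108]
blue 0.108 3638 [ 0.5186 -0.0742  0.0284] [ 0.491 -0.102  0.108] [ 0.545 -0.046  0.121]
```

View pics/s6.png

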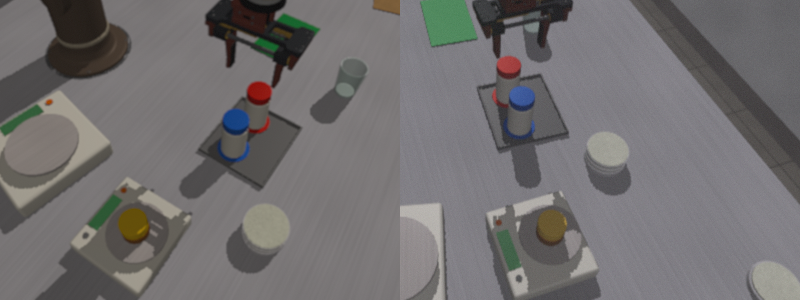

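View pics/w6.png

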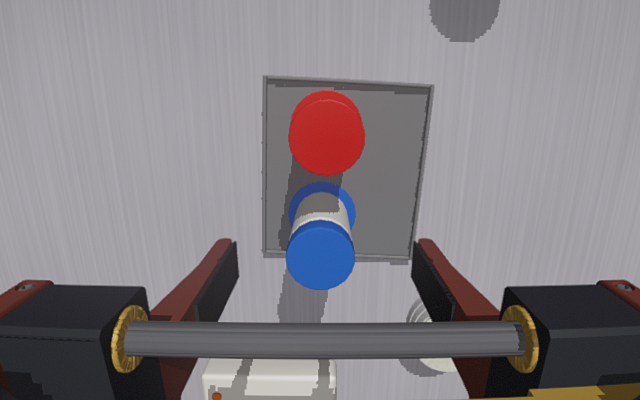

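The jars are back on their discs within about 1 mm, with lids at (326,135) and (320,255). In the scene view (left half) the sample still stands on the pan at (133,223). I'm handing in.

```bash
python3 -c "
from bench import ticket
print(ticket.close_job())"
```

```text
the job is handed in; nothing more can be done
None
```

The job is handed in at about 33 s: the amber sample stands in the middle of the small balance's pan, both tall jars are back upright on their matching discs within about 1 mm, and the other glassware was left alone.

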